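# Load the inspection carousel and index it

### The job

Take the brass plug out of the grey rack and load it into the open pocket of the indexing wheel: press it down lightly and feel for the slot by turning it until its tongue drops in, without forcing it, so that it stays flush when let go. Then turn the wheel one click clockwise (seen from above) by its red bar, which brings the plug in front of the blue sensor, and let go, leaving the blue-headed master plug and the other things on the bench alone.

Things in the scene. Friction and masses are not known exactly. Their poses are not given: they have to be found in the camera images.
- plug: Brass plug to load, 62 mm tall, about 0.14 kg, upright in a rack hole. Origin: centre of its underside; z up. Tongue 21 (x) by 5 mm (y), z 0-6; round shank 24 mm dia., chamfered foot, z 6-20; flange 38 mm dia., z 20-24, rests on the rack; grip head 32 (x) by 16 mm (y), z 24-62, gripped across its 16 mm. A half turn about z gives the same shape.
- master: Bystander: setting master of the same shape as the plug, but steel with a blue head, in the other hole of the rack. Leave it there. Origin at the centre of its underside, z up.
- rack: Fixed grey plastic block 70 (x) by 140 (y) by 24 mm high with two blind holes 27.5 mm in diameter, 72 mm apart along y. Origin at the centre of its underside.
- fixture: Fixed carousel base: grey disc, 210 mm dia., origin at the centre of its underside, on the wheel's axis. A black post with a blue sensor head, 36 mm square, top 113 mm above the bench, stands 138 mm from the axis at 120 degrees counter-clockwise from its x axis (reading station). The loading station is at 180 degrees. Wheel top: 74 mm above the bench.
- pocket (a point): Centre of the mouth of the wheel's one open pocket (steel, bore 26 mm), in the wheel's top face, 78 mm from its axis; turns with the wheel. z up, x towards the axis. A seated plug's flange lies flush on this face; let go with its tongue not in the slot it rises 5 mm. The dog inside hardly turns: twisting on past the slot overloads it. Over 60 N between them (contacts summed) does damage.
- bar_grip (a point): Point on the wheel's axis inside the red turning bar, 104 mm above the bench. The bar is 60 mm long (point x), 16 mm thick (point y, grip across this), 40 mm high: from the hub at 80 mm to its top at 120 mm above the bench. It turns with the wheel.
- wheel (a joint): Angle of the wheel, rad: 0 at the start (pocket at the loading station), growing clockwise as seen from above. A sprung detent holds it at every 1.047 rad (60 degrees), with about 0.5 N m to leave a click, and pulls it into the nearest click when it is let go. Its five unused pockets have yellow caps 6 mm high.
- basket: Bystander: loose yellow plastic basket, 110 by 150 by 55 mm, origin at the centre of its underside.
- screwdriver: Bystander: loose screwdriver lying on the bench, along its x.
- jar: Bystander: loose closed jar, 56 mm in diameter, 65 mm high, origin at the centre of its underside.
- pocket_floor (a point): Point 15 mm below the pocket's mouth, on top of a sprung brass dog, whose slot (6.5 mm wide, 7 deep) takes the tongue. Slot within 0.75 rad either way of the pocket's x, unmeasured. Tongue across it: flange 5 mm high; pressed, the dog yields up to 9 mm (6 N plus 1 N per mm). Tongue within about 0.1 rad of the slot: the dog snaps up and its push vanishes.
There are look-alikes about, which are no part of the job. Of the things that look like the plug, the middle-sized one is meant.

How it is judged (in metres and radians):
On the way:
1. the plug stays flush in the pocket with nothing gripping it, the wheel still at the loading station (z of plug in the frame of pocket below -0.018 m and horizontal distance between plug and pocket below 0.003 m and angle between plug's own z axis and vertical below 0.06 rad and contact force between plug and the fingers below 0.1 N and value of joint wheel between -0.15 and 0.15 rad), for 0.2 s.
At the end, for the whole second after the job is handed in: The wheel rests one click clockwise of its start (1.047 rad, within about 0.07), and the plug sits in the pocket, upright within 0.06 rad, centred within 3 mm and its flange within 2 mm of the wheel's top, at rest and released (value of joint wheel between 0.98 and 1.12 rad and velocity of joint wheel between -0.05 and 0.05 rad/s and z of plug in the frame of pocket below -0.018 m and horizontal distance between plug and pocket below 0.003 m and angle between plug's own z axis and vertical below 0.06 rad and linear speed of plug below 0.02 m/s); the robot touches nothing.
It fails at once if the plug loads the pocket or the dog in it with more than 60 N (contacts summed) (contact force between plug and wheel above 60 N).
It fails at once if the wheel is turned more than one and a half clicks, or the wrong way (value of joint wheel above 1.6 rad or value of joint wheel below -0.5 rad).
It fails at once if the master plug is moved by more than 8 mm (distance of master from where it was at the start of the episode above 0.008 m).
It fails at once if another bystander is moved by more than 20 mm (distance of any of basket, screwdriver, jar from where it was at the start of the episode above 0.02 m).
It also fails if it takes over 72 s, if anything falls off the work surface, if the arm or the gripper's body presses on something with over 40 N, if the wrist force passes 120 N, or if a joint passes its speed limit or range.

### The arm

A 6-joint arm with a two-finger parallel gripper is mounted at the origin on the work surface. World frame = base frame: x ahead of the robot, y to its left, z up, the work surface at z = 0. Lengths are in m, angles in degrees, forces in N, time in s.
With the tool pointing down it reaches from about 0.25 to 0.775 m from the base axis. Payload 4 kg.
Tool frame: the origin (TCP) lies midway between the tips of the shut fingers; the grasp point (between the pads) lies 19 mm behind it; z points along the fingers, y is the line along which they close (so a half turn about z gives the same grasp; the last joint's range is limited). The gripper opens to 85 mm and grips with 20 to 120 N. Pads are 22 mm wide; open, the fingers measure 114 mm over their backs; the gripper's body (76 mm by 85 mm) begins 54 mm behind the grasp point. The pads swing forward as they close: fully open they stand 13 mm farther back than shut.
Start: joints at [70.869, 4.996, 78.535, -0, 96.463, -5.907], TCP at [0.126, 0.535, 0.231] pointing down, gripper open.
Joint ranges: [-177.83, 177.83], [-43.37, 116.18], [15.69, 146.23], [-61.86, 241.86], [9.47, 152.12], [-147.06, 147.06]. Speed limits (degrees/s): [159.86, 159.86, 180, 180, 180, 180].

### API

Orientations are given as a 3x3 rotation matrix whose columns are the frame's x, y, z axes.
In Python, from station import r, imaging, job gives the robot as it stands. The module is installed in compiled form; this text tells all that it offers.
- The arm moves only by the tool apply_moves, never from a script. Its argument "deltas" is a list of rows, each a list of 5 numbers: the finger opening in cm, from 0 to 8.54, then the shift along the tool's x, y, z in cm, then the turn about the tool's z in degrees. In form: [[hand, x, y, z, spin], ...]. A call has 1 to 5 rows; each row is the pose to reach, as a shift and turn from the pose commanded when the call began, along the tool's axes at that moment; what a row does not reach only later rows make up. A row lasts 1/12 s, in which the tool goes at most 41.7 mm and 7.16 degrees, less where a joint would pass 70% of its speed; a pose out of reach is approached as far as the arm can. A call with a gripper value outside its range is refused whole. The fingers move at their own pace and stop on an object; "newtons" is the grip in N (left out, the last holds). Time passes only in rows, so rows that repeat a pose let the fingers close. It gives the time, the measured TCP pose, the force, the opening and the grip force at its end, in the units of the state.
- r.read_state(): the state, without advancing time (a new reading comes with each control period).
- imaging.capture(name): name is "scene" or "top" or "wrist"; returns (picture, depth): 400x640x3 uint8, red, green, blue; 400x640 float32, m along the optical axis (not along the pixel's ray), 0 where there is no reading.
- imaging.calibration(name): a dict with "mtx" (3x3 intrinsics, pixels), "dist" ([k1, k2, p1, p2, k3] as OpenCV has them; the pictures are not rectified), "T" (4x4, takes a point from camera to world coordinates). Camera axes: x right, y down, z forward; pixel columns grow to the right and rows downward; lengths in m; the calibration is good to about 2 mm. A picture is of the moment at which its call begins: read the wrist's pose just before it. calibration takes no time and is no camera call; for the wrist camera it gives the pose at the moment of the call.
- job.hand_in(): hands the job in; it is judged then, once.
The state is a dict: "t": time; "joint_pos": joint angles; "qd": joint speeds; "effort": joint torques, N m; "eef_pos": TCP position; "ee_rot": TCP orientation; "ft_force": force on the tool from outside, world axes, zero at the start; "wrist_torque": the same for the moment, N m; "finger_gap": finger opening in m; "grip_force": force on a finger pad.
Only numpy, scipy, OpenCV 4.12 (cv2) and the standard library are available. Lean on these libraries where they do the work, as an engineer would, in place of code of your own. Each camera call takes 0.05 s, during which the arm holds its last target. There are 200 camera calls.

## Working session

There is one attempt and no reset: what is moved stays moved. The work goes in short steps, Python scripts to look and compute and a tool call to move; the robot and the scene stay as the last step left them, time stands still between calls to the robot, and variables do not carry over. Pictures are saved under pics/ and viewed, at most 10 in all, crops included, and the job is handed in when it is done.

Besides the shell and the picture viewer there is one more tool, called after "Emit:" by a JSON object that holds its "api" and its "payload". apply_moves: Moves the arm, as the interface text tells. Its arguments: {"type":"object","properties":{"deltas":{"type":"array"},"newtons":{"type":"number"}},"required":["deltas"]}

```bash
mkdir -p pics
cat > h.py <<'E'
import numpy as np,cv2
from station import r,imaging,job
def shot(n,f):
    p,d=imaging.capture(n); c=imaging.calibration(n)
    cv2.imwrite(f'pics/{f}.png',p[:,:,::-1]); np.savez(f'pics/{f}.npz',p=p,d=d,**{k:np.array(c[k]) for k in('mtx','dist','T')})
def load(f): return np.load(f'pics/{f}.npz')
def w(z,u,v,Z=None):
    q=cv2.undistortPoints(np.array([[[u,v]]],float),z['mtx'],z['dist'])[0,0]
    ray=z['T'][:3,:3]@np.array([q[0],q[1],1]);o=z['T'][:3,3]
    if Z is None:
        return o+ray*z['d'][int(round(v)),int(round(u))]
    return o+ray*(Z-o[2])/ray[2]
E
python3 - <<'E'
from h import *
shot('top','t0');shot('scene','s0')
a=cv2.imread('pics/t0.png');b=cv2.imread('pics/s0.png')
s=r.read_state();print(s['eef_pos'],s['ee_rot'],s['t'])
E
```

```text
[0.12566765 0.53497951 0.23021952] [[-9.73487165e-01  2.28740600e-01 -6.90402579e-04]
 [ 2.28741529e-01  9.73485251e-01 -1.94393999e-03]
 [ 2.27438728e-04 -2.05032437e-03 -9.99997872e-01]] 0.1
```

View pics/t0.png

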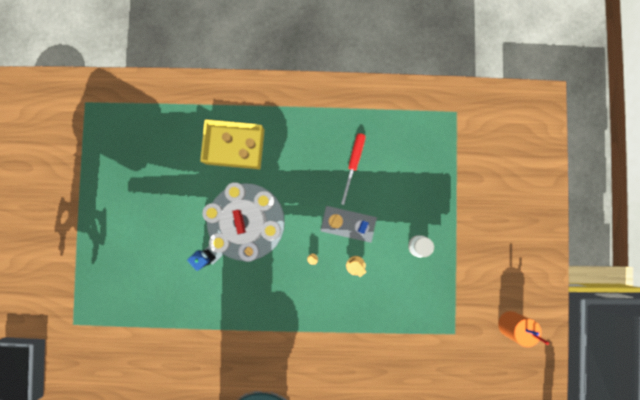

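View pics/s0.png

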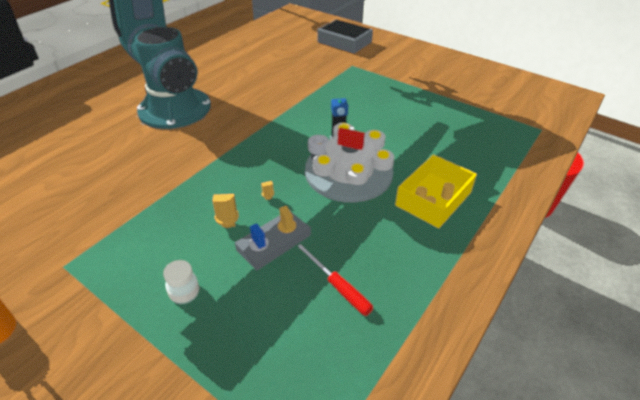

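Candidates: brass plug in the rack at top (336,221); small one standing at (313,259); large one at (356,267); steel/blue master at (363,227). By description the plug is the rack one (middle-sized). The open pocket is at (249,252), the sensor at (201,259), the bar at (239,222).

Run:
```python
from h import *
z=load('t0')
for n,u,v,Z in [('plug',336,221,.08),('small',313,259,.03),('large',356,267,.06),('master',363,227,.08),('pocket',249,252,.074),('bar',239,222,.12),('sensor',201,259,.113),('basket',233,145,.05),('jar',422,246,.065)]:
    print(n,w(z,u,v,Z).round(3),w(z,u,v).round(3))
p=z['p'][170:290,190:390,::-1]
cv2.imwrite('pics/c0.png',cv2.resize(p,None,fx=4,fy=4,interpolation=cv2.INTER_CUBIC))
c=imaging.calibration('wrist');print(np.round(c['T'],3),np.round(c['mtx']))
```

```text
plug [ 0.571 -0.187  0.08 ] [ 0.571 -0.187  0.068]
small [ 0.469 -0.131  0.03 ] [ 0.471 -0.131  0.045]
large [ 0.454 -0.242  0.06 ] [ 0.457 -0.24   0.083]
master [ 0.558 -0.256  0.08 ] [ 0.558 -0.258  0.065]
pocket [0.487 0.032 0.074] [0.486 0.036 0.052]
bar [0.563 0.051 0.12 ] [0.563 0.051 0.118]
sensor [0.47  0.142 0.113] [0.47  0.142 0.113]
basket [0.765 0.088 0.05 ] [ 0.775  0.099 -0.001]
jar [ 0.512 -0.412  0.065] [ 0.512 -0.412  0.065]
[[ 0.229  0.929  0.29   0.051]
 [ 0.974 -0.218 -0.069  0.551]
 [-0.001  0.298 -0.955  0.372]
 [ 0.     0.     0.     1.   ]] [[333.   0. 321.]
 [  0. 333. 200.]
 [  0.   0.   1.]]
```

View pics/c0.png

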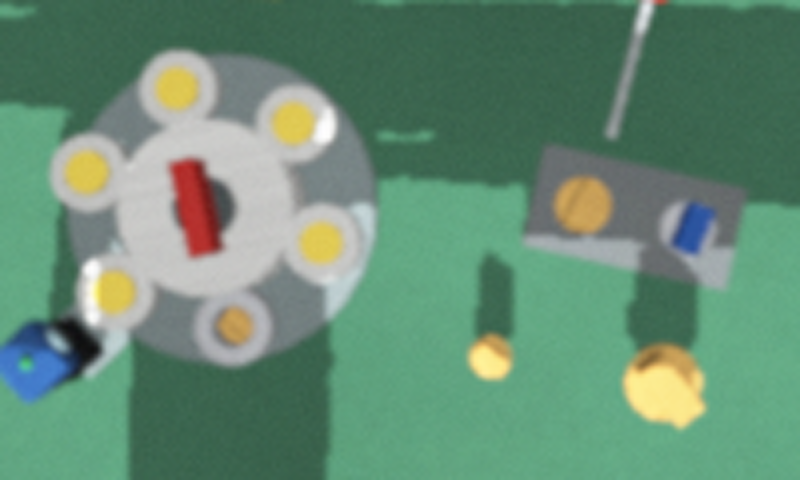

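The crop confirms it: the brass plug in the rack sits at crop (583,205), with the blue-headed master at (690,228). The large plug (665,385) and small plug (490,357) are loose look-alikes. I'll move above the plug.

Emit:
{"api": "apply_moves", "payload": {"deltas": [[8.5, -14.5, -14.5, 0, 0], [8.5, -14.5, -14.5, 0, 0], [8.5, -14.5, -14.5, 0, 0], [8.5, -14.5, -14.5, 0, 0], [8.5, -14.5, -14.5, 0, 0]]}}

```text
t: 0.52
eef_pos: [0.2342, 0.359, 0.2307]
ee_rot: [[-0.974, 0.228, -0.0], [0.228, 0.974, -0.001], [0.0, -0.001, -1.0]]
ft_force: [0.8, -0.2, -0.5]
finger_gap: 0.0853
grip_force: 0.0
```

Emit:
{"api": "apply_moves", "payload": {"deltas": [[8.5, -14.5, -14.5, 0, 0], [8.5, -14.5, -14.5, 0, 0], [8.5, -14.5, -14.5, 0, 0], [8.5, -14.5, -14.5, 0, 0], [8.5, -14.5, -14.5, 0, 0]]}}

```text
t: 0.93
eef_pos: [0.3422, 0.1846, 0.231]
ee_rot: [[-0.973, 0.229, 0.0], [0.229, 0.973, -0.0], [-0.0, -0.0, -1.0]]
ft_force: [1.9, 0.1, 1.3]
finger_gap: 0.085
grip_force: 0.0
```

Emit:
{"api": "apply_moves", "payload": {"deltas": [[8.5, -14.5, -14.5, 0, 0], [8.5, -14.5, -14.5, 0, 0], [8.5, -14.5, -14.5, 0, 0], [8.5, -14.5, -14.5, 0, 0], [8.5, -14.5, -14.5, 0, 0]]}}

```text
t: 1.35
eef_pos: [0.4503, 0.0101, 0.2309]
ee_rot: [[-0.973, 0.23, -0.0], [0.23, 0.973, 0.0], [0.0, -0.0, -1.0]]
ft_force: [0.4, 0.4, 0.3]
finger_gap: 0.0847
grip_force: 0.0
```

Emit:
{"api": "apply_moves", "payload": {"deltas": [[8.5, -14.5, -14.5, 0, 0], [8.5, -14.5, -14.5, 0, 0], [8.5, -14.5, -14.5, 0, 0], [8.5, -14.5, -14.5, 0, 0], [8.5, -14.5, -14.5, 0, 0]]}}

```text
t: 1.77
eef_pos: [0.5583, -0.1641, 0.2304]
ee_rot: [[-0.973, 0.23, -0.001], [0.23, 0.973, 0.0], [0.001, 0.0, -1.0]]
ft_force: [0.5, -0.5, 0.7]
finger_gap: 0.0849
grip_force: 0.0
```

Run:
```python
from h import *
shot('wrist','w0')
s=r.read_state();print(s['eef_pos'],s['ee_rot'],s['t'],s['joint_pos'])
```

```text
[ 0.56090979 -0.17032562  0.22817463] [[-9.72091268e-01  2.34601995e-01 -6.85848890e-04]
 [ 2.34602727e-01  9.72081556e-01 -4.35985653e-03]
 [-3.56129983e-04 -4.39908048e-03 -9.99990261e-01]] 1.8167 [-22.29523958   9.63855985  73.72797091  -0.24766442  96.57499684
 -98.75547183]
```

View pics/w0.png

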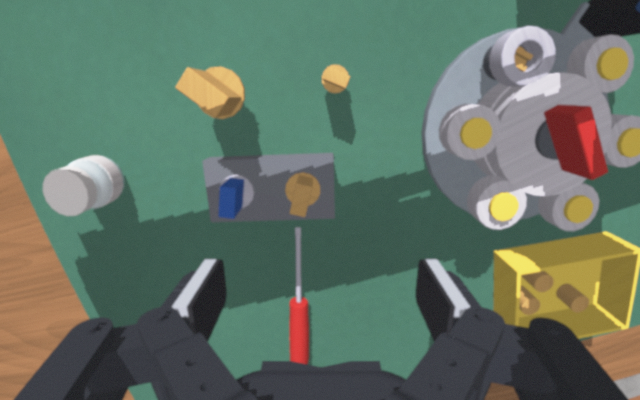

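The wrist view shows the plug at (302,190), the master at (231,195) and the pocket mouth at (524,57). The arm was still settling, so I'll retake it and enlarge.

Run:
```python
from h import *
imaging.capture('wrist');shot('wrist','w1')
s=r.read_state();print(s['eef_pos'],s['ee_rot'],s['t'])
z=load('w1');p=z['p'][:,:,::-1]
a=cv2.resize(p[140:240,200:345],None,fx=5.5,fy=5.5,interpolation=cv2.INTER_CUBIC)[:300]
a=cv2.resize(p[145:225,260:340],(400,400),interpolation=cv2.INTER_CUBIC)
b=cv2.resize(p[15:95,485:565],(400,400),interpolation=cv2.INTER_CUBIC)
cv2.imwrite('pics/c1.png',np.hstack([a,b]))
```

```text
[ 0.55793435 -0.16406983  0.22879674] [[-9.72643146e-01  2.32271812e-01 -3.88779837e-03]
 [ 2.32267291e-01  9.72650708e-01  1.58282309e-03]
 [ 4.14911503e-03  6.36513635e-04 -9.99991190e-01]] 1.9167
```

View pics/c1.png

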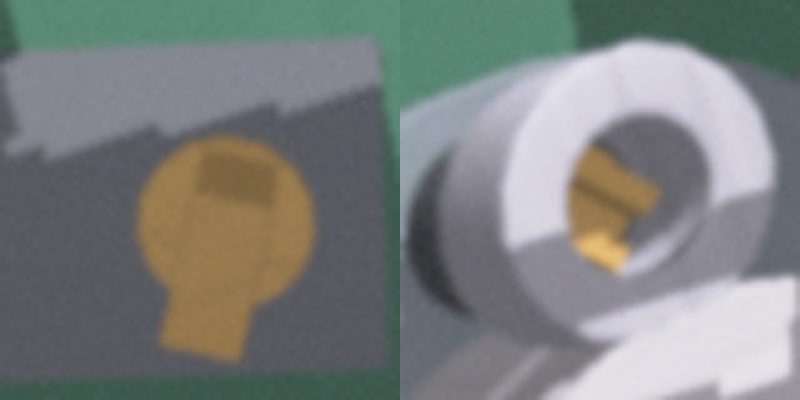

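Run:
```python
from h import *
z=load('w1')
f=w(z,260+226/5,145+225/5,.028);t=w(z,303.5,200.2,.066)
a=w(z,260+235/5,145+198.5/5,.066);b=w(z,260+200/5,145+353.5/5,.066)
print(f,t,w(z,303.5,200.2),a-b,np.linalg.norm(a-b),np.degrees(np.arctan2(*(b-a)[1::-1])))
print('pocket',w(z,533,51.8,.074))
m=[(240-190)/1,0]
```

```text
[ 0.57208267 -0.18528442  0.028     ] [ 0.57178973 -0.18521494  0.066     ] [ 0.57171471 -0.18518301  0.06626126] [-0.02856827  0.01419795  0.        ] 0.03190184819614272 -26.426598880182855
pocket [0.48634834 0.03857785 0.074     ]
```

Emit:
{"api": "apply_moves", "payload": {"deltas": [[3.5, -1.85, -1.7, 0, 7], [3.5, -1.85, -1.7, 0, 14], [3.5, -1.85, -1.7, 0, 21], [3.5, -1.85, -1.7, 0, 28], [3.5, -1.85, -1.7, 0, 35]]}}

```text
t: 2.33
eef_pos: [0.5713, -0.1812, 0.2313]
ee_rot: [[-0.663, 0.749, -0.001], [0.749, 0.663, 0.001], [0.001, 0.0, -1.0]]
ft_force: [0.7, -0.0, -0.1]
finger_gap: 0.0351
grip_force: 0.0
```

Emit:
{"api": "apply_moves", "payload": {"deltas": [[3.5, 0, 0, 0, 7], [3.5, 0, 0, 0, 14], [3.5, 0, 0, 0, 21], [3.5, 0, 0, 0, 28], [3.5, 0, 0, 0, 35]]}}

```text
t: 2.75
eef_pos: [0.5713, -0.1809, 0.2315]
ee_rot: [[-0.114, 0.994, -0.0], [0.994, 0.114, 0.001], [0.001, -0.0, -1.0]]
ft_force: [0.5, -0.9, -0.2]
finger_gap: 0.035
grip_force: 0.0
```

Emit:
{"api": "apply_moves", "payload": {"deltas": [[3.5, 0, 0, 0, 7], [3.5, 0, 0, 0, 14], [3.5, 0, 0, 0, 21], [3.5, 0, 0, 0, 28], [3.5, 0, 0, 0, 35]]}}

```text
t: 3.17
eef_pos: [0.5713, -0.1809, 0.2315]
ee_rot: [[0.477, 0.879, -0.0], [0.879, -0.477, 0.001], [0.001, -0.001, -1.0]]
ft_force: [-0.6, 0.5, 0.6]
finger_gap: 0.0347
grip_force: 0.0
```

Emit:
{"api": "apply_moves", "payload": {"deltas": [[3.5, 0, 0, 0, 7], [3.5, 0, 0, 0, 14], [3.5, 0, 0, 0, 21], [3.5, 0, 0, 0, 28], [3.5, 0, 0, 0, 35]]}}

```text
t: 3.58
eef_pos: [0.5713, -0.1809, 0.2315]
ee_rot: [[0.895, 0.447, -0.0], [0.447, -0.895, 0.001], [0.0, -0.001, -1.0]]
ft_force: [-0.7, 0.0, -0.2]
finger_gap: 0.0345
grip_force: 0.0
```

Emit:
{"api": "apply_moves", "payload": {"deltas": [[3.5, 0, 0, 0, 7], [3.5, 0, 0, 0, 14], [3.5, 0, 0, 0, 21], [3.5, 0, 0, 0, 28], [3.5, 0, 0, 0, 35]]}}

```text
t: 4.0
eef_pos: [0.5713, -0.1809, 0.2315]
ee_rot: [[0.989, -0.147, -0.0], [-0.147, -0.989, 0.001], [-0.0, -0.001, -1.0]]
ft_force: [0.3, -0.2, 0.0]
finger_gap: 0.0356
grip_force: 0.0
```

Emit:
{"api": "apply_moves", "payload": {"deltas": [[3.5, 0, 0, 2, 7], [3.5, 0, 0, 4, 14], [3.5, 0, 0, 6, 18], [3.5, 0, 0, 8, 18], [3.5, 0, 0, 10, 18]]}}

```text
t: 4.42
eef_pos: [0.5712, -0.1809, 0.1307]
ee_rot: [[0.898, -0.441, 0.0], [-0.441, -0.898, 0.001], [-0.0, -0.001, -1.0]]
ft_force: [-0.2, 0.3, -0.4]
finger_gap: 0.0351
grip_force: 0.0
```

Emit:
{"api": "apply_moves", "payload": {"deltas": [[3.5, 0, 0, 0, 0], [3.5, 0, 0, 0, 0], [3.5, 0, 0, 0, 0], [3.5, 0, 0, 0, 0]]}}

```text
t: 4.75
eef_pos: [0.5728, -0.1826, 0.1337]
ee_rot: [[0.897, -0.441, 0.003], [-0.441, -0.897, -0.001], [0.004, -0.0, -1.0]]
ft_force: [0.2, 0.4, -0.0]
finger_gap: 0.0347
grip_force: 0.0
```

Run:
```python
from h import *
shot('wrist','w2')
s=r.read_state();R=s['ee_rot'];print(s['eef_pos'],R,np.degrees(np.arctan2(R[1][1],R[0][1])),s['joint_pos'],s['ft_force'])
```

```text
[ 0.57288911 -0.18275281  0.13364462] [[ 8.97232929e-01 -4.41542604e-01  3.63313997e-03]
 [-4.41540729e-01 -8.97240197e-01 -1.34632477e-03]
 [ 3.85425897e-03 -3.96212353e-04 -9.99992494e-01]] -116.20234903752178 [-2.30995250e+01  1.34741435e+01  7.99996870e+01  1.07369298e-02
  8.63044312e+01  9.31021965e+01] [-0.0405133  -0.57271379  0.33074496]
```

View pics/w2.png

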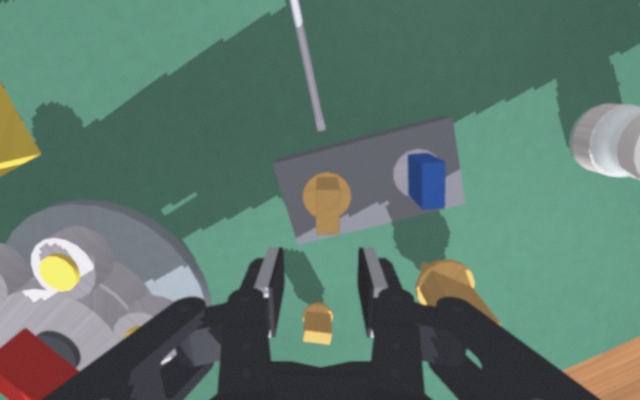

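Plug at (327,195) lies between the fingers' centreline and its head aligned with them; the master is at (427,180). I'll measure the offset in the tool frame.

Run:
```python
from h import *
z=load('w2')
p=z['p'][160:250,280:380,::-1]
cv2.imwrite('pics/c2.png',cv2.resize(p,None,fx=6,fy=6,interpolation=cv2.INTER_CUBIC))
for i in range(3):
    s=r.read_state();print(s['eef_pos'])
s=r.read_state()
for uv,Z in [((327,195),.028),((328,213),.066)]:
    q=w(z,*uv,Z);print(q,np.array(s['ee_rot']).T@(q-s['eef_pos']))
```

```text
[ 0.57288911 -0.18275281  0.13364462]
[ 0.57288911 -0.18275281  0.13364462]
[ 0.57288911 -0.18275281  0.13364462]
[ 0.5737627  -0.18994125  0.028     ] [0.00355062 0.00610589 0.10565667]
[ 0.5724736  -0.18932174  0.066     ] [0.00226692 0.00610418 0.06765144]
```

View pics/c2.png

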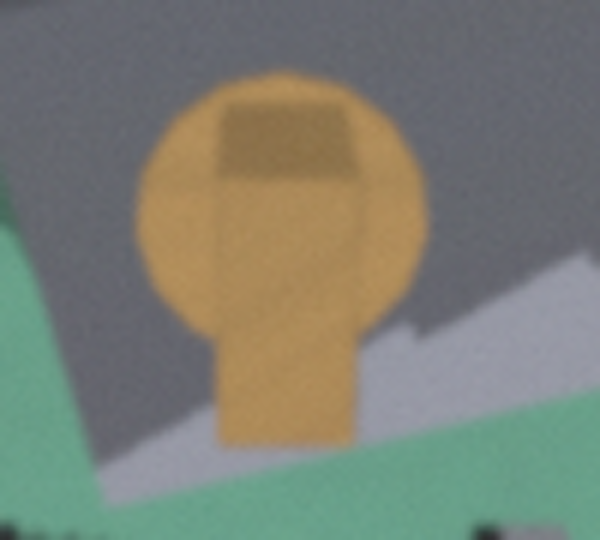

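Emit:
{"api": "apply_moves", "payload": {"deltas": [[3.5, 0.15, 0.4, 2, 0], [3.5, 0.15, 0.4, 4.5, 0], [3.5, 0.15, 0.4, 7, 0], [3.5, 0.15, 0.4, 9, 0], [3.5, 0.15, 0.4, 9.7, 0]]}}

```text
t: 5.22
eef_pos: [0.5699, -0.1862, 0.0317]
ee_rot: [[0.897, -0.442, -0.004], [-0.442, -0.897, 0.002], [-0.005, 0.0, -1.0]]
ft_force: [-0.3, 0.3, -0.2]
finger_gap: 0.0353
grip_force: 0.0
```

Emit:
{"api": "apply_moves", "payload": {"deltas": [[3.5, 0, 0, 0, 0], [3.5, 0, 0, 0, 0]]}}

```text
t: 5.38
eef_pos: [0.5722, -0.1872, 0.0356]
ee_rot: [[0.897, -0.442, 0.002], [-0.442, -0.897, -0.001], [0.002, -0.0, -1.0]]
ft_force: [1.1, 0.3, 0.1]
finger_gap: 0.0349
grip_force: 0.0
```

Emit:
{"api": "apply_moves", "payload": {"deltas": [[1, 0, 0, 0, 0], [1, 0, 0, 0, 0], [1, 0, 0, 0, 0], [1, 0, 0, 0, 0], [1, 0, 0, 0, 0]], "newtons": 60}}

```text
t: 5.8
eef_pos: [0.5731, -0.1876, 0.037]
ee_rot: [[0.897, -0.442, 0.005], [-0.442, -0.897, -0.002], [0.005, -0.0, -1.0]]
ft_force: [1.3, -0.3, 6.5]
finger_gap: 0.0149
grip_force: 59.2
```

Emit:
{"api": "apply_moves", "payload": {"deltas": [[1, 0, 0, -1, 0], [1, 0, 0, -3, 0], [1, 0, 0, -6, 0], [1, 0, 0, -9, 0], [1, 0, 0, -11.5, 0]]}}

```text
t: 6.22
eef_pos: [0.5712, -0.1867, 0.1513]
ee_rot: [[0.897, -0.442, 0.0], [-0.442, -0.897, 0.0], [0.0, -0.0, -1.0]]
ft_force: [1.9, -0.5, -2.0]
finger_gap: 0.0151
grip_force: 58.8
```

Emit:
{"api": "apply_moves", "payload": {"deltas": [[1, -2, -1.5, 0, 0], [1, -4.5, -3.5, 0, 0], [1, -7, -5.5, 0, 0], [1, -9, -7, 0, 0], [1, -11, -8.5, 0, 0]]}}

```text
t: 6.63
eef_pos: [0.509, -0.0607, 0.1492]
ee_rot: [[0.897, -0.442, -0.001], [-0.442, -0.897, 0.001], [-0.001, 0.0, -1.0]]
ft_force: [0.3, -0.3, -1.2]
finger_gap: 0.0147
grip_force: 59.0
```

Emit:
{"api": "apply_moves", "payload": {"deltas": [[1, -2, -1.5, 0, 0], [1, -4.5, -3.5, 0, 0], [1, -7, -5.5, 0, 0], [1, -9, -6.8, 0, 0], [1, -10.5, -7.6, 0, 0]]}}

```text
t: 7.05
eef_pos: [0.448, 0.0545, 0.1493]
ee_rot: [[0.898, -0.44, -0.001], [-0.44, -0.898, 0.001], [-0.002, -0.0, -1.0]]
ft_force: [-0.0, -1.1, -1.7]
finger_gap: 0.0148
grip_force: 59.0
```

Emit:
{"api": "apply_moves", "payload": {"deltas": [[1, 0, 0, 0, 0], [1, 0, 0, 0, 0], [1, 0, 0, 0, 0], [1, 0, 0, 0, 0]]}}

```text
t: 7.38
eef_pos: [0.4501, 0.0518, 0.1494]
ee_rot: [[0.897, -0.443, 0.0], [-0.443, -0.897, -0.0], [0.0, 0.0, -1.0]]
ft_force: [1.1, 0.1, -1.4]
finger_gap: 0.0152
grip_force: 59.0
```

Run:
```python
from h import *
shot('wrist','w3')
s=r.read_state();R=s['ee_rot'];print(s['eef_pos'],np.degrees(np.arctan2(R[1][1],R[0][1])),s['joint_pos'],s['ft_force'],s['finger_gap'])
p=load('w3')['p'][80:380,120:520,::-1]
cv2.imwrite('pics/c3.png',cv2.resize(p,None,fx=2,fy=2,interpolation=cv2.INTER_CUBIC))
```

```text
[0.45014552 0.05174095 0.14929342] -116.29716260929165 [-6.09723831e-01 -5.70320916e+00  9.85367284e+01 -1.26740063e-02
  8.71703453e+01  1.15688065e+02] [ 0.83217256  0.13530377 -1.15901299] 0.015169565515093422
```

View pics/c3.png

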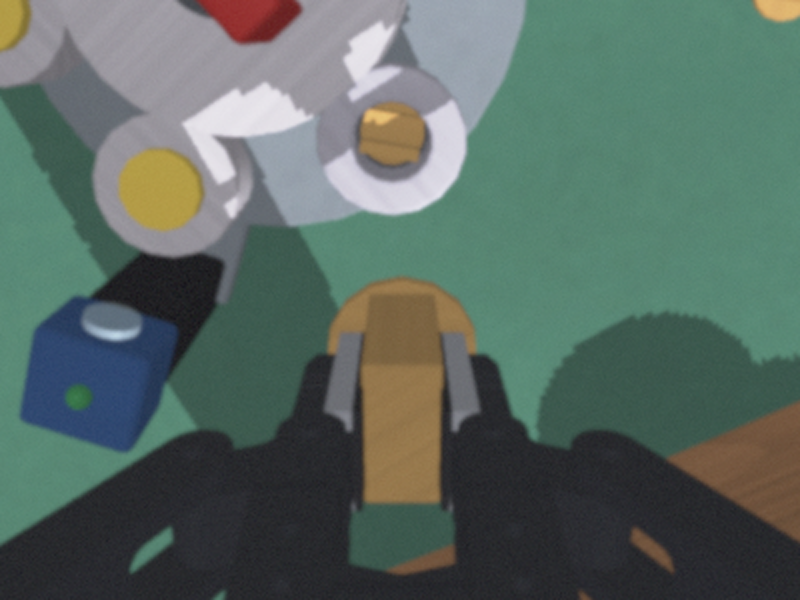

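Pocket mouth centred at crop (392,140) with a brass dog inside; the held plug's flange is centred at (401,351). I'll look at the dog's slot magnified, and compute the offset.

Run:
```python
from h import *
z=load('w3');s=r.read_state();R=np.array(s['ee_rot'])
P=w(z,316.1,150.3,.074);print('pocket',P)
zt=s['eef_pos'][2]
# flange top: TCP grabbed at .0345 with flange top .028
F=w(z,120+401.5/2,80+351/2,zt-.0075);H1=w(z,321,80+365/2,zt+.030);H2=w(z,321,80+503/2,zt+.030)
print('flange',F,'head',(H1+H2)/2,np.linalg.norm(H1-H2),'tcp',s['eef_pos'])
print('tool delta from flange',R.T@(P-F),' from tcp',R.T@(P-s['eef_pos']), 'from head',R.T@(P-(H1+H2)/2))
p=z['p'][125:175,290:340,::-1]
p=cv2.resize(p,(600,600),interpolation=cv2.INTER_CUBIC).astype(float)
cv2.imwrite('pics/c4.png',np.clip((p-20)*1.6,0,255).astype(np.uint8))
print(z['d'][138:164:2,304:330:2].round(3))
```

```text
pocket [0.48949631 0.03427421 0.074     ]
flange [0.45070889 0.05004583 0.14179342] head [0.45093809 0.04982787 0.17929342] 0.03146798090101269 tcp [0.45014552 0.05174095 0.14929342]
tool delta from flange [ 0.04175813 -0.00305995  0.06779419]  from tcp [ 0.04301391 -0.00179157  0.07529452] from head [ 0.04145476 -0.00316238  0.10529415]
[[0.229 0.23  0.231 0.23  0.229 0.23  0.231 0.231 0.23  0.231 0.23  0.231
  0.232]
 [0.23  0.231 0.231 0.231 0.23  0.23  0.231 0.231 0.232 0.231 0.231 0.232
  0.23 ]
 [0.239 0.238 0.239 0.239 0.232 0.231 0.232 0.231 0.232 0.232 0.232 0.231
  0.231]
 [0.24  0.24  0.239 0.238 0.239 0.24  0.238 0.239 0.239 0.238 0.231 0.231
  0.232]
 [0.238 0.238 0.239 0.24  0.24  0.239 0.239 0.24  0.239 0.24  0.239 0.239
  0.239]
 [0.239 0.241 0.24  0.24  0.241 0.24  0.239 0.239 0.24  0.24  0.239 0.24
  0.238]
 [0.234 0.234 0.237 0.24  0.24  0.24  0.24  0.241 0.239 0.24  0.24  0.241
  0.24 ]
 [0.234 0.233 0.233 0.233 0.233 0.234 0.236 0.237 0.238 0.239 0.242 0.24
  0.242]
 [0.234 0.234 0.234 0.235 0.235 0.234 0.234 0.234 0.235 0.235 0.233 0.235
  0.235]
 [0.234 0.234 0.234 0.235 0.235 0.234 0.234 0.234 0.234 0.234 0.234 0.234
  0.235]
 [0.246 0.242 0.242 0.242 0.235 0.235 0.234 0.236 0.234 0.235 0.234 0.235
  0.233]
 [0.241 0.246 0.246 0.241 0.242 0.243 0.242 0.242 0.243 0.242 0.236 0.235
  0.235]
 [0.235 0.239 0.246 0.246 0.247 0.246 0.247 0.247 0.248 0.247 0.242 0.238
  0.231]]
```

View pics/c4.png

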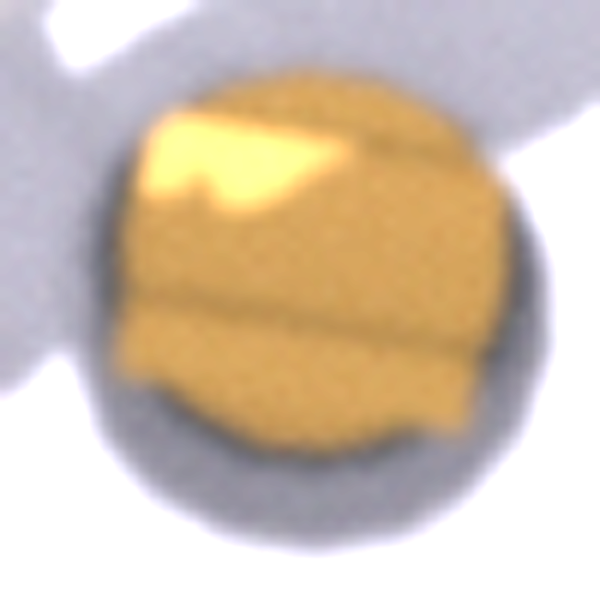

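The slot shows as a band running right and down about 9° in the image (edges (150,295)–(480,350)), and depth confirms it. That puts the slot about −81° of spin away. I'll spin while keeping the pocket in view, go a little lower and measure again.

Emit:
{"api": "apply_moves", "payload": {"deltas": [[1, 0.8, 0.9, 0, -7], [1, 1.7, 1.9, 0, -14], [1, 2.6, 2.9, 0, -21], [1, 3.3, 3.7, 0, -28], [1, 3.5, 4.0, 0, -35]]}}

```text
t: 7.85
eef_pos: [0.4642, -0.001, 0.1491]
ee_rot: [[0.988, 0.156, -0.0], [0.156, -0.988, -0.001], [-0.0, 0.001, -1.0]]
ft_force: [1.1, 0.7, -1.2]
finger_gap: 0.0151
grip_force: 59.0
```

Emit:
{"api": "apply_moves", "payload": {"deltas": [[1, 0, 0, 0.5, -7], [1, 0, 0, 1, -14], [1, 0, 0, 1.5, -21], [1, 0, 0, 2, -28], [1, 0, 0, 2.4, -35]]}}

```text
t: 8.27
eef_pos: [0.4636, 0.0003, 0.1247]
ee_rot: [[0.719, 0.695, -0.001], [0.695, -0.719, 0.0], [-0.001, -0.001, -1.0]]
ft_force: [0.3, 1.0, -1.0]
finger_gap: 0.0154
grip_force: 59.0
```

Emit:
{"api": "apply_moves", "payload": {"deltas": [[1, 0, 0, 0, -5], [1, 0, 0, 0, -10], [1, 0, 0, 0, -10.5], [1, 0, 0, 0, -10.5], [1, 0, 0, 0, -10.5]]}}

```text
t: 8.68
eef_pos: [0.4636, 0.0008, 0.1253]
ee_rot: [[0.586, 0.81, -0.0], [0.81, -0.586, 0.0], [-0.0, -0.0, -1.0]]
ft_force: [-0.3, 1.1, -0.9]
finger_gap: 0.0153
grip_force: 59.0
```

Run:
```python
from h import *
imaging.capture('wrist')
shot('wrist','w4')
s=r.read_state();R=np.array(s['ee_rot']);print(s['eef_pos'],np.degrees(np.arctan2(R[1][0],R[0][0])),s['joint_pos'],s['ft_force'],s['finger_gap'],s['t'])
p=load('w4')['p'][80:380,120:520,::-1]
cv2.imwrite('pics/c5.png',cv2.resize(p,None,fx=2,fy=2,interpolation=cv2.INTER_CUBIC))
np.savez('pics/st4.npz',e=s['eef_pos'],R=R)
```

```text
[0.46356677 0.00096776 0.12534642] 54.18446919606345 [-6.89762124e+00 -3.44667169e+00  9.92406722e+01  5.86756291e-03
  8.42045407e+01  2.89173171e+01] [ 0.03339559  1.13157901 -2.26513247] 0.015172118618351493 8.7833
```

View pics/c5.png

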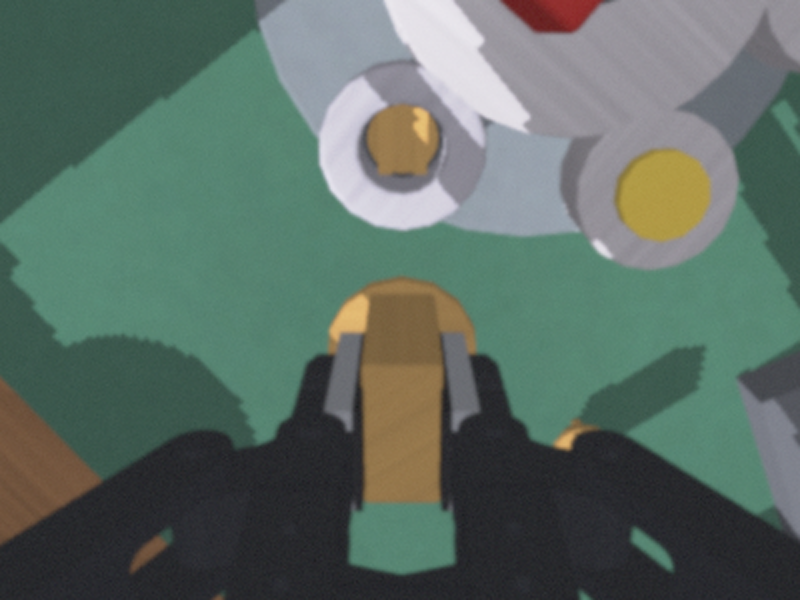

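Pocket now at crop (402,146) and the plug flange at (401,351), so they are laterally aligned.

Run:
```python
from h import *
z=load('w4');q=load('st4');R=q['R'];e=q['e']
P=w(z,321.1,153.2,.074);print('pocket',P)
F=w(z,320.75,80+351/2,e[2]-.0075);H=(w(z,321,80+365/2,e[2]+.03)+w(z,321,80+503/2,e[2]+.03))/2
for n,a in(('fl',F),('hd',H),('tcp',e)):print(n,R.T@(P-a))
# bias fit: pocket world P_k = true + R_k b, with (w3) too
P3=np.array([.48949631,.03427421]);a=np.radians(-26.3);b=np.radians(54.18)
M=lambda t:np.array([[np.cos(t),np.sin(t)],[np.sin(t),-np.cos(t)]])
d=np.linalg.solve(M(a)-M(b),P3-P[:2]);print('bias',d,'true',P3-M(a)@d)
d=z['d'];print((d[136:172:3,306:338:2]*1000).astype(int))
```

```text
pocket [0.48984456 0.03572007 0.074     ]
fl [0.04379201 0.00019494 0.04385086]
hd [0.04350781 0.00010373 0.08135084]
tcp [0.0435528  0.00097391 0.05135082]
bias [0.00102121 0.00053121] true [0.48881617 0.0352029 ]
[[192 216 205 207 206 213 214 213 213 213 213 206 208 206 194 190]
 [214 214 206 205 207 214 213 213 214 213 213 207 206 206 213 216]
 [214 214 207 208 207 215 214 214 214 214 211 207 205 207 215 215]
 [214 216 208 207 208 213 214 215 216 214 211 207 208 208 214 214]
 [215 215 208 208 208 215 215 215 215 214 211 207 210 208 214 214]
 [215 216 209 209 209 215 215 216 216 216 211 209 209 209 215 216]
 [216 217 209 209 209 216 215 216 216 217 210 208 209 210 217 216]
 [218 216 210 210 209 216 217 216 216 217 209 208 210 210 216 217]
 [222 218 210 210 211 219 217 216 217 217 210 210 211 210 217 222]
 [215 222 211 211 211 217 217 216 218 218 211 211 210 211 222 212]
 [206 214 212 212 212 223 219 218 219 218 212 211 211 212 212 205]
 [199 205 207 212 214 215 216 217 217 217 214 213 211 207 205 198]]
```

Emit:
{"api": "apply_moves", "payload": {"deltas": [[1, 1.5, 0, 0, 0], [1, 3, 0, 0, 0], [1, 4.35, 0, 0, 0], [1, 4.35, 0, 0, 0], [1, 4.35, 0, 0, 0]]}}

```text
t: 9.2
eef_pos: [0.489, 0.0369, 0.1252]
ee_rot: [[0.583, 0.812, -0.001], [0.812, -0.583, -0.0], [-0.001, -0.0, -1.0]]
ft_force: [-0.5, -0.2, -1.5]
finger_gap: 0.0149
grip_force: 59.0
```

Emit:
{"api": "apply_moves", "payload": {"deltas": [[1, 0, 0, 0.8, 0], [1, 0, 0, 1.6, 0], [1, 0, 0, 2.0, 0], [1, 0, 0, 2.3, 0], [1, 0, 0, 2.3, 0]]}}

```text
t: 9.62
eef_pos: [0.4879, 0.0362, 0.1009]
ee_rot: [[0.584, 0.812, -0.003], [0.812, -0.584, 0.0], [-0.001, -0.002, -1.0]]
ft_force: [0.3, -0.1, -1.1]
finger_gap: 0.0151
grip_force: 59.0
```

Emit:
{"api": "apply_moves", "payload": {"deltas": [[1, 0, 0, 0.15, 0], [1, 0, 0, 0.3, 0], [1, 0, 0, 0.4, 0], [1, 0, 0, 0.5, 0], [1, 0, 0, 0.5, 0]]}}

```text
t: 10.03
eef_pos: [0.4888, 0.0365, 0.0972]
ee_rot: [[0.584, 0.812, -0.0], [0.812, -0.584, 0.0], [0.0, -0.0, -1.0]]
ft_force: [0.8, -0.2, -0.5]
finger_gap: 0.0153
grip_force: 59.0
```

Emit:
{"api": "apply_moves", "payload": {"deltas": [[1, 0, 0, 0.1, 0], [1, 0, 0, 0.2, 0], [1, 0, 0, 0.3, 0], [1, 0, 0, 0.4, 0], [1, 0, 0, 0.4, 0]]}}

```text
t: 10.45
eef_pos: [0.4887, 0.0365, 0.093]
ee_rot: [[0.584, 0.812, -0.0], [0.812, -0.584, 0.0], [-0.0, -0.0, -1.0]]
ft_force: [-0.0, 0.2, -1.8]
finger_gap: 0.0154
grip_force: 59.0
```

Emit:
{"api": "apply_moves", "payload": {"deltas": [[1, 0, 0, 0.1, 0], [1, 0, 0, 0.2, 0], [1, 0, 0, 0.3, 0], [1, 0, 0, 0.3, 0], [1, 0, 0, 0.3, 0]]}}

```text
t: 10.87
eef_pos: [0.4888, 0.0365, 0.0902]
ee_rot: [[0.584, 0.812, -0.0], [0.812, -0.584, 0.0], [-0.0, -0.0, -1.0]]
ft_force: [-0.5, 0.5, -1.2]
finger_gap: 0.0149
grip_force: 59.0
```

Emit:
{"api": "apply_moves", "payload": {"deltas": [[1, 0, 0, 0.05, 0], [1, 0, 0, 0.1, 0], [1, 0, 0, 0.15, 0], [1, 0, 0, 0.2, 0], [1, 0, 0, 0.2, 0]]}}

```text
t: 11.28
eef_pos: [0.4888, 0.0365, 0.0882]
ee_rot: [[0.584, 0.812, -0.0], [0.812, -0.584, 0.0], [-0.0, -0.0, -1.0]]
ft_force: [-0.2, 0.8, -2.1]
finger_gap: 0.0153
grip_force: 59.0
```

Emit:
{"api": "apply_moves", "payload": {"deltas": [[1, 0, 0, 0.05, 0], [1, 0, 0, 0.1, 0], [1, 0, 0, 0.15, 0], [1, 0, 0, 0.15, 0], [1, 0, 0, 0.15, 0]]}}

```text
t: 11.7
eef_pos: [0.4889, 0.0365, 0.087]
ee_rot: [[0.584, 0.812, 0.0], [0.812, -0.584, 0.0], [0.0, 0.0, -1.0]]
ft_force: [-0.4, 0.6, -0.8]
finger_gap: 0.0151
grip_force: 59.2
```

Emit:
{"api": "apply_moves", "payload": {"deltas": [[1, 0, 0, 0.03, 0], [1, 0, 0, 0.06, 0], [1, 0, 0, 0.08, 0], [1, 0, 0, 0.1, 0], [1, 0, 0, 0.1, 0]]}}

```text
t: 12.12
eef_pos: [0.489, 0.0365, 0.0869]
ee_rot: [[0.584, 0.812, 0.001], [0.812, -0.584, -0.0], [0.0, 0.0, -1.0]]
ft_force: [-2.6, -0.4, 6.7]
finger_gap: 0.0152
grip_force: 60.1
```

Emit:
{"api": "apply_moves", "payload": {"deltas": [[1, 0, 0, 0.02, 0], [1, 0, 0, 0.04, 0], [1, 0, 0, 0.05, 0], [1, 0, 0, 0.05, 0], [1, 0, 0, 0.05, 0]]}}

```text
t: 12.53
eef_pos: [0.489, 0.0365, 0.0869]
ee_rot: [[0.584, 0.812, 0.001], [0.812, -0.584, -0.0], [0.0, 0.001, -1.0]]
ft_force: [-4.8, -0.9, 8.6]
finger_gap: 0.0149
grip_force: 60.4
```

Emit:
{"api": "apply_moves", "payload": {"deltas": [[1, 0, 0, -0.07, 0], [1, 0, 0, -0.07, 0]]}}

```text
t: 12.7
eef_pos: [0.4891, 0.0365, 0.0869]
ee_rot: [[0.584, 0.812, 0.001], [0.812, -0.584, 0.0], [0.001, 0.001, -1.0]]
ft_force: [-2.3, -0.4, 5.1]
finger_gap: 0.0152
grip_force: 60.0
```

Emit:
{"api": "apply_moves", "payload": {"deltas": [[3.5, 0, 0, 0, 0], [3.5, 0, 0, 0, 0], [3.5, 0, 0, 0, 0], [3.5, 0, 0, 0, 0], [3.5, 0, 0, 0, 0]]}}

```text
t: 13.12
eef_pos: [0.4888, 0.0365, 0.0856]
ee_rot: [[0.584, 0.812, -0.0], [0.812, -0.584, 0.0], [-0.0, -0.0, -1.0]]
ft_force: [0.0, -0.1, 0.1]
finger_gap: 0.0347
grip_force: 0.0
```

Emit:
{"api": "apply_moves", "payload": {"deltas": [[3.5, 0, 0, -1, 0], [3.5, 0, 0, -3, 0], [3.5, 0, 0, -6, 0], [3.5, 0, 0, -9, 0], [3.5, 0, 0, -11, 0]]}}

```text
t: 13.53
eef_pos: [0.4899, 0.0365, 0.2]
ee_rot: [[0.584, 0.812, 0.005], [0.812, -0.584, -0.0], [0.003, 0.004, -1.0]]
ft_force: [0.1, 0.1, -0.1]
finger_gap: 0.035
grip_force: 0.0
```

Emit:
{"api": "apply_moves", "payload": {"deltas": [[3.5, -1.5, 0, 0, 0], [3.5, -3, 0, 0, 0], [3.5, -4, 0, 0, 0], [3.5, -4, 0, 0, 0], [3.5, -4, 0, 0, 0]]}}

```text
t: 13.95
eef_pos: [0.4654, 0.0039, 0.1961]
ee_rot: [[0.585, 0.811, 0.0], [0.811, -0.585, 0.001], [0.001, 0.0, -1.0]]
ft_force: [-0.2, -0.5, 0.5]
finger_gap: 0.0355
grip_force: 0.0
```

Run:
```python
from h import *
imaging.capture('wrist')
shot('wrist','w5');z=load('w5')
s=r.read_state();R=np.array(s['ee_rot']);print(s['eef_pos'],R,s['joint_pos'],s['t'])
d=z['d'];v,u=np.mgrid[0:400,0:640]
q=cv2.undistortPoints(np.stack([u.ravel(),v.ravel()],1).astype(float)[:,None],z['mtx'],z['dist'])[:,0]
W=(np.c_[q,np.ones(len(q))]*d.ravel()[:,None])@z['T'][:3,:3].T+z['T'][:3,3]
W=W.reshape(400,640,3);rgb=z['p'].astype(int)
hsv=cv2.cvtColor(z['p'],cv2.COLOR_RGB2HSV)
near=np.hypot(W[...,0]-.489,W[...,1]-.036)<.03
br=near&(hsv[...,0]>10)&(hsv[...,0]<30)&(hsv[...,1]>110)
gr=near&(hsv[...,1]<50)&(abs(W[...,2]-.074)<.006)
for n,m in(('brass',br),('ring',gr)):
    x=W[m];print(n,m.sum(),np.histogram(x[:,2],np.arange(.06,.13,.002)))
top=br&(W[...,2]>.108);x=W[top];print('head',x.mean(0));e,V=np.linalg.eigh(np.cov(x[:,:2].T));print(np.sqrt(12*e),np.degrees(np.arctan2(V[1,1],V[0,1])))
red=((hsv[...,0]<8)|(hsv[...,0]>172))&(hsv[...,1]>130)&(W[...,2]>.112)&(W[...,2]<.13)
x=W[red];print('bar',red.sum());
if len(x): print(x.mean(0),v[red].min(),u[red].min(),u[red].max())
```

```text
[0.46562061 0.00434066 0.19580351] [[ 5.83898631e-01  8.11826555e-01 -1.83455625e-04]
 [ 8.11826481e-01 -5.83898439e-01  6.13902008e-04]
 [ 3.91262499e-04 -5.07390677e-04 -9.99999795e-01]] [-6.47134895e+00 -5.29391155e+00  9.28255525e+01  3.37969218e-02
  9.24827672e+01  2.92553297e+01] 14.05
brass 1754 (array([  0,   0,   0,   0,   0,   0,   0,  23, 509,  84,   6,  14,   0,
         0,   2,  12,   7,   0,   0,  15,   6,   0,   2,  18,   3,   0,
        47, 869, 137,   0,   0,   0,   0,   0]), array([0.06 , 0.062, 0.064, 0.066, 0.068, 0.07 , 0.072, 0.074, 0.076,
       0.078, 0.08 , 0.082, 0.084, 0.086, 0.088, 0.09 , 0.092, 0.094,
       0.096, 0.098, 0.1  , 0.102, 0.104, 0.106, 0.108, 0.11 , 0.112,
       0.114, 0.116, 0.118, 0.12 , 0.122, 0.124, 0.126, 0.128]))
ring 1381 (array([   0,    0,    0,    0,    2,   94, 1113,  149,   20,    3,    0,
          0,    0,    0,    0,    0,    0,    0,    0,    0,    0,    0,
          0,    0,    0,    0,    0,    0,    0,    0,    0,    0,    0,
          0]), array([0.06 , 0.062, 0.064, 0.066, 0.068, 0.07 , 0.072, 0.074, 0.076,
       0.078, 0.08 , 0.082, 0.084, 0.086, 0.088, 0.09 , 0.092, 0.094,
       0.096, 0.098, 0.1  , 0.102, 0.104, 0.106, 0.108, 0.11 , 0.112,
       0.114, 0.116, 0.118, 0.12 , 0.122, 0.124, 0.126, 0.128]))
head [0.48998196 0.0366302  0.11517136]
[0.0154477  0.03077745] 54.47069644160562
bar 2516
[0.56403736 0.05556777 0.11898884] 13 361 441
```

Plug seated flush: ring at 73 mm, flange top at 77 mm. Next, the bar pose.

Run:
```python
from h import *
z=load('w5');d=z['d'];hsv=cv2.cvtColor(z['p'],cv2.COLOR_RGB2HSV)
v,u=np.nonzero(((hsv[...,0]<8)|(hsv[...,0]>172))&(hsv[...,1]>130)&(d>.1)&(d<.3))
x=np.array([w(z,a,b) for a,b in zip(u,v)]);x=x[(x[:,2]>.115)&(x[:,2]<.125)]
r_=cv2.minAreaRect((x[:,:2]*1000).astype(np.float32));print(r_,x.mean(0));e,V=np.linalg.eigh(np.cov(x[:,:2].T));print(np.sqrt(12*e),np.degrees(np.arctan2(V[1,1],V[0,1])))
```

```text
((564.0631103515625, 55.246131896972656), (58.8546257019043, 16.064111709594727), 14.696914672851562) [0.56418987 0.05551671 0.1190715 ]
[0.01533899 0.05804073] -165.23295988515693
```

Emit:
{"api": "apply_moves", "payload": {"deltas": [[3.5, 2, 1, 0, 7], [3.5, 4.5, 2.2, 0, 14], [3.5, 7, 3.5, 0, 21], [3.5, 9, 4.5, 0, 28], [3.5, 9.8, 4.95, 0, 35]]}}

```text
t: 14.47
eef_pos: [0.565, 0.0568, 0.1949]
ee_rot: [[0.945, 0.326, -0.0], [0.326, -0.945, 0.001], [0.0, -0.001, -1.0]]
ft_force: [-1.6, -0.9, -0.1]
finger_gap: 0.035
grip_force: 0.0
```

Emit:
{"api": "apply_moves", "payload": {"deltas": [[3.5, 0, 0, 0, 4.5], [3.5, 0, 0, 1, 4.5], [3.5, 0, 0, 3, 4.5], [3.5, 0, 0, 5, 4.5], [3.5, 0, 0, 5, 4.5]]}}

```text
t: 14.88
eef_pos: [0.5597, 0.055, 0.1401]
ee_rot: [[0.966, 0.257, -0.01], [0.257, -0.966, 0.0], [-0.01, -0.003, -1.0]]
ft_force: [-0.5, -0.1, -0.7]
finger_gap: 0.0352
grip_force: 0.0
```

Emit:
{"api": "apply_moves", "payload": {"deltas": [[3.5, 0, 0, 0, 0], [3.5, 0, 0, 0, 0]]}}

```text
t: 15.05
eef_pos: [0.5631, 0.0548, 0.1466]
ee_rot: [[0.967, 0.256, 0.001], [0.256, -0.967, 0.0], [0.001, 0.0, -1.0]]
ft_force: [0.9, -0.5, 0.6]
finger_gap: 0.0351
grip_force: 0.0
```

At (0.563, 0.055), yaw 14.8°. Next: descend 6.1 cm, grip, and turn.

Emit:
{"api": "apply_moves", "payload": {"deltas": [[3.5, 0, 0, 2, 0], [3.5, 0, 0, 4, 0], [3.5, 0, 0, 5.4, 0], [3.5, 0, 0, 5.9, 0], [3.5, 0, 0, 5.9, 0]]}}

```text
t: 15.47
eef_pos: [0.5627, 0.0547, 0.0868]
ee_rot: [[0.967, 0.255, -0.001], [0.255, -0.967, 0.0], [-0.001, -0.0, -1.0]]
ft_force: [-0.5, -0.3, 0.3]
finger_gap: 0.0353
grip_force: 0.0
```

Emit:
{"api": "apply_moves", "payload": {"deltas": [[3.5, 0, 0, 0, 0], [1, 0, 0, 0, 0], [1, 0, 0, 0, 0], [1, 0, 0, 0, 0], [1, 0, 0, 0, 0]], "newtons": 80}}

```text
t: 15.88
eef_pos: [0.5639, 0.0558, 0.0893]
ee_rot: [[0.967, 0.255, 0.003], [0.255, -0.967, 0.002], [0.004, -0.001, -1.0]]
ft_force: [-1.4, 4.0, 6.6]
finger_gap: 0.0148
grip_force: 81.0
```

Emit:
{"api": "apply_moves", "payload": {"deltas": [[1, 0, 0, 0, 4], [1, 0, 0, 0, 8], [1, 0, 0, 0, 12], [1, 0, 0, 0, 16], [1, 0, 0, 0, 20]]}}

```text
t: 16.3
eef_pos: [0.5639, 0.0562, 0.0893]
ee_rot: [[0.996, -0.09, 0.003], [-0.09, -0.996, 0.002], [0.003, -0.002, -1.0]]
ft_force: [-1.6, 5.4, 6.3]
finger_gap: 0.0147
grip_force: 81.8
```

Emit:
{"api": "apply_moves", "payload": {"deltas": [[1, 0, 0, 0, 4], [1, 0, 0, 0, 8], [1, 0, 0, 0, 12], [1, 0, 0, 0, 16], [1, 0, 0, 0, 20]]}}

```text
t: 16.72
eef_pos: [0.5639, 0.0565, 0.0893]
ee_rot: [[0.905, -0.426, 0.004], [-0.426, -0.905, 0.002], [0.002, -0.004, -1.0]]
ft_force: [-1.8, 6.1, 5.4]
finger_gap: 0.0148
grip_force: 81.1
```

Emit:
{"api": "apply_moves", "payload": {"deltas": [[1, 0, 0, 0, 4], [1, 0, 0, 0, 8], [1, 0, 0, 0, 12], [1, 0, 0, 0, 16], [1, 0, 0, 0, 20]]}}

```text
t: 17.13
eef_pos: [0.5642, 0.0569, 0.0893]
ee_rot: [[0.704, -0.711, 0.004], [-0.711, -0.704, 0.003], [0.001, -0.005, -1.0]]
ft_force: [-0.5, 8.0, 5.1]
finger_gap: 0.0144
grip_force: 80.9
```

Emit:
{"api": "apply_moves", "payload": {"deltas": [[1, 0, 0, 0, 0], [1, 0, 0, 0, 0], [1, 0, 0, 0, 0]]}}

```text
t: 17.38
eef_pos: [0.5642, 0.0569, 0.0893]
ee_rot: [[0.705, -0.709, 0.004], [-0.709, -0.705, 0.003], [0.0, -0.005, -1.0]]
ft_force: [-0.0, 8.3, 5.2]
finger_gap: 0.0151
grip_force: 80.8
```

Yaw is −45.2°, a 60° turn. Release, rise, move back and check.

Emit:
{"api": "apply_moves", "payload": {"deltas": [[3.5, 0, 0, 0, 0], [3.5, 0, 0, 0, 0], [3.5, 0, 0, 0, 0], [3.5, 0, 0, 0, 0], [3.5, 0, 0, 0, 0]]}}

```text
t: 17.8
eef_pos: [0.5628, 0.0543, 0.0868]
ee_rot: [[0.704, -0.71, -0.0], [-0.71, -0.704, -0.0], [0.0, 0.0, -1.0]]
ft_force: [0.3, 0.2, 0.4]
finger_gap: 0.0352
grip_force: 0.0
```

Emit:
{"api": "apply_moves", "payload": {"deltas": [[3.5, 0, 0, -1.5, 0], [3.5, 0, 0, -4, 0], [3.5, 0, 0, -7, 0], [3.5, 0, 0, -10, 0], [3.5, 0, 0, -12, 0]]}}

```text
t: 18.22
eef_pos: [0.5637, 0.0544, 0.2103]
ee_rot: [[0.704, -0.71, 0.004], [-0.71, -0.704, -0.0], [0.003, -0.003, -1.0]]
ft_force: [0.5, -0.5, -0.5]
finger_gap: 0.0348
grip_force: 0.0
```

Emit:
{"api": "apply_moves", "payload": {"deltas": [[3.5, -3, 0, 0, 0], [3.5, -6, 0, 0, 0], [3.5, -8, 0, 0, 0], [3.5, -8, 0, 0, 0], [3.5, -8, 0, 0, 0]]}}

```text
t: 18.63
eef_pos: [0.5063, 0.1117, 0.2072]
ee_rot: [[0.705, -0.709, 0.001], [-0.709, -0.705, -0.0], [0.001, -0.0, -1.0]]
ft_force: [-0.0, -0.5, 1.2]
finger_gap: 0.0352
grip_force: 0.0
```

Run:
```python
from h import *
imaging.capture('wrist')
shot('wrist','w6');shot('top','t1')
s=r.read_state();print(s['eef_pos'],s['ft_force'],s['t'])
z=load('w6');d=z['d'];hsv=cv2.cvtColor(z['p'],cv2.COLOR_RGB2HSV)
v,u=np.mgrid[0:400,0:640]
q=cv2.undistortPoints(np.stack([u.ravel(),v.ravel()],1).astype(float)[:,None],z['mtx'],z['dist'])[:,0]
W=((np.c_[q,np.ones(len(q))]*d.ravel()[:,None])@z['T'][:3,:3].T+z['T'][:3,3]).reshape(400,640,3)
red=((hsv[...,0]<8)|(hsv[...,0]>172))&(hsv[...,1]>130)&(W[...,2]>.115)&(W[...,2]<.125)
x=W[red];e,V=np.linalg.eigh(np.cov(x[:,:2].T));c=x.mean(0);print('bar',len(x),c,np.degrees(np.arctan2(V[1,1],V[0,1])))
br=(hsv[...,0]>10)&(hsv[...,0]<25)&(hsv[...,1]>110)&(np.hypot(W[...,0]-c[0],W[...,1]-c[1])<.12)
h=br&(W[...,2]>.105)&(W[...,2]<.13);f=br&(W[...,2]>.072)&(W[...,2]<.088)
print(h.sum(),f.sum())
if h.any():
    hc=W[h].mean(0);print('head',hc,'from bar',np.hypot(*(hc-c)[:2]),np.degrees(np.arctan2(*(c-hc)[1::-1])))
    nr=np.hypot(W[...,0]-hc[0],W[...,1]-hc[1])<.025
    print('flange z',np.median(W[f&nr][:,2]),'ring z',np.median(W[nr&(hsv[...,1]<50)&(abs(W[...,2]-.074)<.004)][:,2]))
a=load('t0')['p'].astype(int);b=load('t1')['p'].astype(int)
df=np.abs(a-b).max(2)>60
for n,(x0,x1,y0,y1) in dict(basket=(200,266,118,170),driver=(340,368,125,205),jar=(408,436,232,260),master=(355,376,212,242)).items(): print(n,df[y0:y1,x0:x1].mean())
```

```text
[0.50710966 0.11074422 0.20679067] [ 0.52661824 -0.27393273 -0.1807785 ] 18.7833
bar 2060 [0.56539271 0.05395276 0.11913616] 134.61707891466443
970 3904
head [0.51105117 0.10919629 0.11456822] from bar 0.0774909634769142 -45.47158831880668
flange z 0.07757037065175593 ring z 0.07329937710027898
basket 0.08362470862470862
driver 0.0
jar 0.0
master 0.0
```

```bash
python3 -c "
from station import job
print(job.hand_in())"
```

```text
the job is handed in; nothing more can be done
None
```

The brass plug sits flush in the pocket, the wheel is one click (about 60°) clockwise, and the job was handed in at about 19 s with the arm clear of everything. I found the slot by camera rather than by turning the plug, and it dropped in with under about 10 N of push. The master, screwdriver and jar show no change in the top view; the basket area shows some, which I took for the arm's shadow and did not check.

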